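# Dock the pastry platter on its display pedestal

### The arm

A 6-joint arm with a two-finger parallel gripper is mounted at the origin on a cart in front of the work surface, level with it; the furniture and walls round the work are solid. World frame = base frame: x ahead of the robot, y to its left, z up, the work surface at z = 0. Lengths are in m, angles in degrees, forces in N, time in s.
With the tool pointing down it reaches from about 0.425 to 0.925 m from the base axis. Payload 12.5 kg.
Tool frame: the origin (TCP) lies between the finger pads; the fingertips stand robot.finger_overhang ahead of it and the grasp point (between the pads) lies 8 mm behind it (robot.finger_overhang is the distance from the TCP to the fingertips, in m); z points along the fingers, y is the line along which they close (so a half turn about z gives the same grasp; the last joint's range is limited). The gripper opens to 85 mm and grips with 20 to 120 N. Pads are 22 mm wide; open, the fingers measure 114 mm over their backs; the gripper's body (76 mm by 85 mm) begins 54 mm behind the grasp point. The pads swing forward as they close: fully open they stand 13 mm farther back than shut.
Start: joints at [63.736, 28.126, 89.318, -0, 62.55, -6.05], TCP at [0.216, 0.587, 0.242] pointing down, gripper open.
Joint ranges: [-177.58, 177.58], [-47.91, 125.51], [2.72, 160], [-65.01, 245.01], [3.68, 167.84], [-153.87, 153.87]. Speed limits (degrees/s): [127.2, 127.2, 159.86, 180, 180, 180].

### API

Orientations are given as a 3x3 rotation matrix whose columns are the frame's x, y, z axes.
In Python, from station import telemetry, optics, order, nets, robot gives the robot as it stands. The module is installed in compiled form; this text tells all that it offers.
- The arm moves only by the tool servo_tool, never from a script. Its argument "commands" is a list of rows, each a list of 5 numbers: the closure, from 0 (fully open) to 1 (shut), then the shift along the world's x, y, z scaled (see below), then the turn about the world's z scaled (see below). In form: [[fingers, x, y, z, twist], ...]. A call has exactly 5 rows; each row shifts and turns the commanded pose from where the row before left it; what a row does not reach is not made up. The controller multiplies each number of a shift by 0.05 m and each number of a turn by 0.1 rad. A row lasts 1/8 s, in which the tool goes at most 62.5 mm and 10.7 degrees, less where a joint would pass 70% of its speed; a pose out of reach is approached as far as the arm can. A call with a number of a shift or a turn outside -1 to 1 is refused whole. A call with a gripper value outside its range is refused whole. The fingers move at their own pace and stop on an object; "grip_force" is the grip in N (left out, the last holds). Time passes only in rows, so rows that do not move let the fingers close, or fill a call up. It gives the time, the measured TCP pose, the force, the opening and the grip force at its end, in the units of the state.
- telemetry.observe(): the state, without advancing time (a new reading comes with each control period).
- optics.read_camera(name): name is "side" or "top" or "wrist"; returns the picture (420x560x3 uint8, blue, green, red); there is no depth.
- optics.camera_params(name): a dict with "K" (3x3 intrinsics, pixels), "rvec" (rotation vector, rad) and "tvec" (3), from world to camera coordinates, as OpenCV has them. Camera axes: x right, y down, z forward; pixel columns grow to the right and rows downward; lengths in m; the calibration is good to about 2 mm. The wrist camera is an equidistant fisheye: a pixel r from the principal point sees the ray r / f radians off the axis. A picture is of the moment at which its call begins: read the wrist's pose just before it. camera_params takes no time and is no camera call; for the wrist camera it gives the pose at the moment of the call.
- order.close_job(): hands the job in; it is judged then, once.
Trained networks look in the newest picture that a camera, given by its name, has taken for a name from the list of things; names that differ only in an ending like _2 or _b are one class to them, and where a whole thing is asked for, a point or a joint stands for the part that bears it (a point fixed in the world has none). Each returns a list of dicts, best first, with "p" (0 to 1); they miss things now and then, are a little off and sometimes report something else, mostly with a low value. They report only what shows in the picture. A call takes as long as a camera call.
- nets.recognise(camera, thing): "centre" ([x, y, z] in m, in world coordinates, good to about 4 mm: the middle of the surface that is visible of it).
- nets.outline_of(camera, thing): "pixels" (420x560 bool, what is visible of it).
- nets.tip_of(camera, thing): "centre" ([x, y, z] in m, in world coordinates, good to about 4 mm: a listed point, or the origin of a listed thing).
The state is a dict: "time": time; "joints": joint angles; "joint_velocities": joint speeds; "joint_torque": joint torques, N m; "tcp_pos": TCP position; "orientation": TCP orientation; "contact_force": force on the tool from outside, world axes, zero at the start; "ft_torque": the same for the moment, N m; "gripper_width": finger opening in m; "gripper_force": force on a finger pad.
Only numpy, scipy, OpenCV 4.12 (cv2) and the standard library are available. Lean on these libraries where they do the work, as an engineer would, in place of code of your own. Each camera call takes 0.05 s, during which the arm holds its last target. There are 200 camera calls.

### The job

Lift the round pastry platter by the grip in its middle and dock it on the display pedestal: feel for the turn at which its three grooves drop over the pedestal's three balls, then press it gently down past the spring catches until they pull it fully home, level and centred, and let go. The porcelain must not be dropped or pressed down with more than 30 N, and the sugar caddy, espresso cup and shaker are to stay where they are.

Things in the scene. Friction and masses are not known exactly. Their poses are not given: they have to be found in the camera images.
- platter_grip (a point): Centre of the grip of the loose white porcelain platter: a disc 150 mm wide, 0.34 to 0.53 kg, flat on the rack at first. From its middle rises a 10 mm steel post with a steel grip block, 40 mm along the platter's x, 14 mm along its y, 32 mm high. This point is on the axis, 75 mm above the underside (block from 59 to 91 mm, disc's top at 15 mm). z up.
- platter_foot (a point): Centre of the platter's flat underside, 75 mm below platter_grip, same axes. Cut into the underside are three radial V grooves, 14 mm wide at the mouth with 45 degree walls: one along the platter's +x, the others 120 degrees either side, so turns of 120 degrees are equal.
- pedestal_home (a point): Where platter_foot lies when the platter is fully home on the fixed steel display pedestal (foot 190 mm wide): on its axis, 38 mm above the rack, z up. Platter_grip is then 75 mm above it. If the grooves are not over the balls, the platter rides on the ball tops about 5 mm above home.
- pedestal_balls (a point): Centre of the pedestal's ball circle (z at the balls' centres, axes as pedestal_home): three 10 mm steel balls, 120 degrees apart, 55 mm from the axis, on a stiff turntable (turns under about 0.1 N m). Its angle is not measured: one ball is within 0.6 rad either way of this x axis. Balls enter the grooves if the platter's turn is within about 0.1 rad.
- pedestal_catches (a point): On the axis at the height of the three spring catches. They point inwards from posts 18 mm wide at 60, 180 and 300 degrees from this x axis, inner faces 80 mm from the axis, tops 20 mm above pedestal_home. From 3.5 mm above home the rim pushes them apart: about 6 to 14 N down, platter's weight included. Below 1.5 mm above home they pull it down.
- sugar_caddy: Small black box of sugar sachets, 68 x 120 x 74 mm, loose bystander; origin at the centre of its underside.
- espresso_cup: White espresso cup, 62 x 82 x 58 mm, loose bystander; origin at the centre of its underside.
- shaker: Steel cocoa shaker with a domed top, 67 mm diameter, 105 mm high, loose bystander; origin at the centre of its underside.

How it is judged:
By the outcome, as a careful person would: the job done as asked, in the order asked, and still so for the second after the job is handed in, with the robot touching nothing.
It also fails if it takes over 61 s, if anything falls off the work surface, if the arm or the gripper's body presses on something with over 40 N, if the wrist force passes 120 N, or if a joint passes its speed limit or range.

## Working session

There is one attempt and no reset: what is moved stays moved. The work goes in short steps, Python scripts to look and compute and a tool call to move; the robot and the scene stay as the last step left them, time stands still between calls to the robot, and variables do not carry over. Pictures are saved under pics/ and viewed, at most 10 in all, crops included, and the job is handed in when it is done.

Besides the shell and the picture viewer there is one more tool, called after ">>>" as name([rows], argument=value, ...), one row to a line, values as JSON. servo_tool: Moves the arm, as the interface text tells. Its arguments: {"type":"object","properties":{"commands":{"type":"array","items":{"type":"array","items":{"type":"number","minimum":-1,"maximum":1}}},"grip_force":{"type":"number"}},"required":["commands"]}

```bash
mkdir -p pics; python3 - <<'E'
from station import telemetry, optics, order, nets, robot
import cv2,numpy as np
s=telemetry.observe();print(s['time'],s['tcp_pos'],s['orientation'],s['gripper_width'],robot.finger_overhang)
a=optics.read_camera('top');b=optics.read_camera('side')
cv2.imwrite('pics/top.png',a);cv2.imwrite('pics/side.png',b)
for c in('top','side'):
  p=optics.camera_params(c);R=cv2.Rodrigues(np.array(p['rvec']))[0];print(c,-R.T@np.array(p['tvec']).ravel(),R[2],p['K'][0])
  for t in('platter_grip','platter_foot','pedestal_home','pedestal_balls','pedestal_catches','sugar_caddy','espresso_cup','shaker'):
    print(t,[(np.round(d['centre'],4).tolist(),round(d['p'],2)) for d in nets.tip_of(c,t)[:2]])
E
```

```text
0.0 [0.21582582 0.58632925 0.24170227] [[-9.38404593e-01  3.45538087e-01 -5.00487650e-04]
 [ 3.45538430e-01  9.38404040e-01 -1.02492933e-03]
 [ 1.15507512e-04 -1.13473611e-03 -9.99999350e-01]] 0.08539331148238041 0.011
top [ 0.47894528 -0.00638305  1.52362172] [ 0.07655848 -0.01120378 -0.99700214] [460.56201139   0.         286.72532116]
platter_grip [([0.4393, 0.2032, 0.0732], 0.88)]
platter_foot [([0.4379, 0.1991, -0.0015], 0.62)]
pedestal_home [([0.6321, 0.1106, 0.0363], 0.79)]
pedestal_balls [([0.6381, 0.1083, 0.037], 0.75)]
pedestal_catches [([0.633, 0.111, 0.0352], 0.27)]
sugar_caddy [([0.4326, 0.3687, 0.0001], 0.86)]
espresso_cup [([0.4583, -0.356, -0.0001], 0.56)]
shaker [([0.7387, -0.129, 0.0016], 0.96)]
side [-0.0378263  -0.87316971  0.79623803] [ 0.45777015  0.68827872 -0.56277784] [432.60069818   0.         275.44456712]
platter_grip [([0.4345, 0.206, 0.0755], 0.85)]
platter_foot [([0.4409, 0.2029, 0.0008], 0.59)]
pedestal_home [([0.6325, 0.1106, 0.0365], 0.59)]
pedestal_balls [([0.6359, 0.1119, 0.0367], 0.74)]
pedestal_catches [([0.6327, 0.1093, 0.0492], 0.9), ([0.4561, -0.3521, -0.0041], 0.69)]
sugar_caddy [([0.4336, 0.3645, 0.0035], 0.92)]
espresso_cup [([0.4589, -0.3522, -0.0022], 0.62)]
shaker []
```

View top.

```bash
python3 - <<'E'
import cv2,numpy as np
from station import optics
p=optics.camera_params('top')
u=lambda P:cv2.projectPoints(np.array([P],float),p['rvec'],p['tvec'],p['K'],None)[0].ravel()
print(u((.437,.203,.09)),u((.634,.11,.038)))
a=cv2.imread('pics/top.png')
x,y=u((.535,.155,.04)).astype(int)
c=a[y-75:y+75,x-75:x+75];print(x,y)
cv2.imwrite('pics/topc.png',cv2.resize(c,(600,600),interpolation=cv2.INTER_CUBIC))
E
```

```text
[213.99947565 262.10094405] [245.58686315 200.34242484]
231 230
```

View pics/side.png

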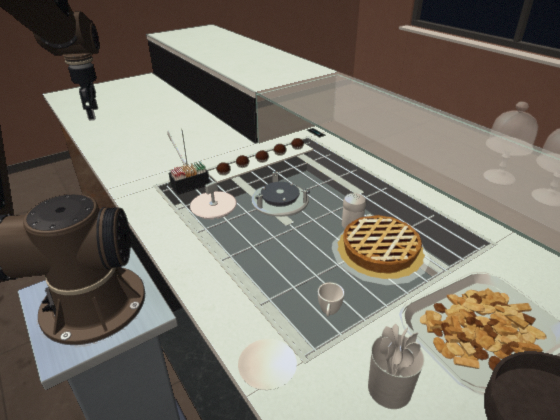

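View pics/topc.png

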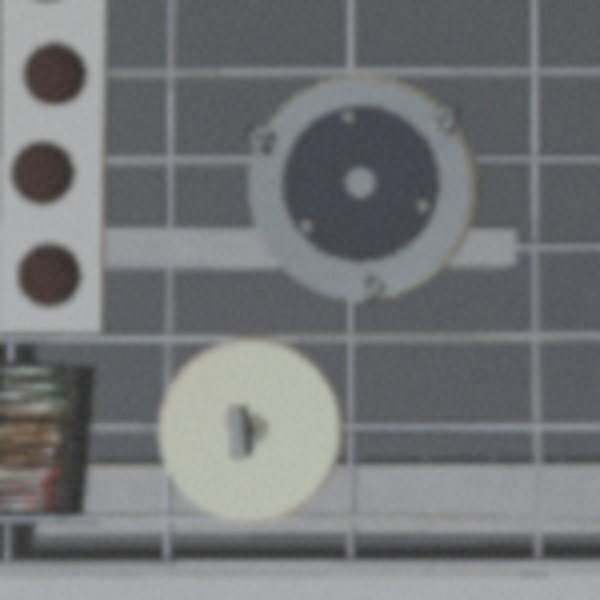

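The crop shows the balls at (348,118), (422,207) and (307,226), the catch posts at (447,120), (265,142) and (373,285), and the grip block at (240,432) with its long side nearly along image vertical (world x). The side view agrees: the stir sticks in the caddy are tall, so I go over high and close to the robot.

>>> servo_tool([
  [0, 0.4, -0.4, 0.5, 0],
  [0, 0.4, -0.6, 0.5, 0],
  [0, 0.4, -0.8, 0.5, 0],
  [0, 0.4, -0.9, 0.4, 0],
  [0, 0.4, -0.9, 0, 0],
])

```text
time: 1.52
tcp_pos: [0.3166, 0.4054, 0.3389]
orientation: [[-0.939, 0.345, 0.002], [0.345, 0.939, 0.002], [-0.001, 0.003, -1.0]]
contact_force: [0.9, -0.1, -0.3]
gripper_width: 0.0853
gripper_force: 0.0
```

```bash
cat > h.py <<'E'
import cv2,numpy as np
from station import telemetry, optics, order, nets, robot
def back(c,px,z,p=None):
    p=p or optics.camera_params(c);K=np.array(p['K']);R=cv2.Rodrigues(np.array(p['rvec']))[0];C=-R.T@np.array(p['tvec']).ravel()
    o=[]
    for q in np.atleast_2d(np.array(px,float)):
        m=(q-K[:2,2])/[K[0,0],K[1,1]]
        if c=='wrist':
            r=np.hypot(*m);d=np.r_[np.sin(r)*m/r,np.cos(r)]
        else:d=np.r_[m,1]
        d=R.T@d;o.append(C+d*(z-C[2])/d[2])
    return np.array(o)
def circ(P,a0):
    c=P[:,:2].mean(0)  # three points 120 deg apart
    d=P[:,:2]-c;t=np.degrees(np.arctan2(d[:,1],d[:,0]));return c,np.hypot(*d.T),t
E
python3 - <<'E'
from h import *
f=lambda L:np.array(L,float)/4+[231-75,230-75]
B=back('top',f([(348,118),(422,207),(307,226)])-.375,.040);print('balls',circ(B,0))
C=back('top',f([(447,120),(265,142),(373,285)])-.375,.052);print('catch',circ(C,0))
print(back('top',f([(240,406),(240,432),(240,458)]),.091))
s=telemetry.observe();print(s['tcp_pos'],s['time'])
E
```

```text
balls (array([0.63322099, 0.11051561]), array([0.05422369, 0.05439919, 0.05408947]), array([   9.61631395, -110.65416001,  129.31985619]))
catch (array([0.63314672, 0.10741716]), array([0.08477134, 0.08423565, 0.08314351]), array([ -53.84540525,   67.21754502, -173.63532503]))
[[0.45423015 0.19681195 0.091     ]
 [0.43423795 0.19666335 0.091     ]
 [0.41428864 0.19651507 0.091     ]]
[0.31662985 0.40540616 0.33885384] 1.525
```

>>> servo_tool([
  [0, 0.2, -1, 0, 0.7],
  [0, 0.4, -1, 0, 0.7],
  [0, 0.5, -0.9, 0, 0.7],
  [0, 0.6, -0.7, -0.8, 0.7],
  [0, 0.6, -0.4, -0.8, 0.7],
])

```text
time: 2.15
tcp_pos: [0.4319, 0.205, 0.2571]
orientation: [[-1.0, 0.002, 0.002], [0.002, 1.0, 0.001], [-0.002, 0.001, -1.0]]
contact_force: [1.0, 1.1, -0.2]
gripper_width: 0.0851
gripper_force: 0.0
```

```bash
python3 - <<'E'
from h import *
s=telemetry.observe();print(s['tcp_pos'],np.round(s['orientation'],3).tolist(),s['joints'])
p=optics.camera_params('wrist');a=optics.read_camera('wrist');cv2.imwrite('pics/w1.png',a);np.save('w1.npy',p,allow_pickle=True)
print([(np.round(d['centre'],4),d['p']) for d in nets.tip_of('wrist','platter_grip')[:2]])
K=p['K'];print(K)
for t in ('pedestal_home','pedestal_balls'):print([(np.round(d['centre'],4),d['p']) for d in nets.tip_of('wrist',t)[:2]])
E
```

```text
[0.4318524  0.20495054 0.25708679] [[-1.0, 0.002, 0.002], [0.002, 1.0, 0.001], [-0.002, 0.001, -1.0]] [ 1.74626105e+01  1.51337459e+01  1.08200544e+02  3.72952701e-03
  5.65350509e+01 -7.24448703e+01]
[(array([0.4358, 0.2003, 0.0752]), 0.58)]
[[325.1922621    0.         289.15465335]
 [  0.         325.1922621  207.85741785]
 [  0.           0.           1.        ]]
[(array([0.6356, 0.1056, 0.0431]), 0.94)]
[(array([0.6349, 0.1134, 0.0332]), 0.97)]
```

View pics/w1.png

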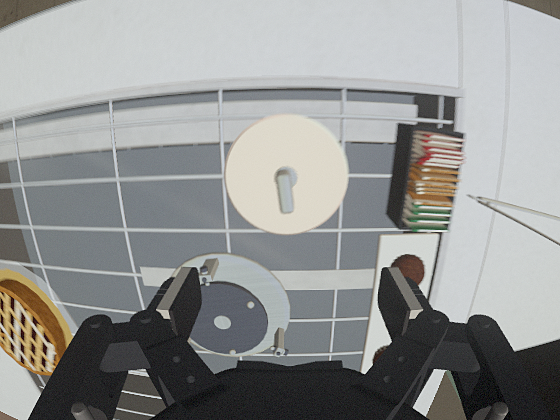

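Wrist view: the platter's disc is centred at (287,174), the block runs from about (284,172) to (287,212), and the caddy on the right is clear of the fingers. I rectify the block into its top plane for its yaw.

```bash
python3 - <<'E'
from h import *
p=np.load('w1.npy',allow_pickle=True).item();a=cv2.imread('pics/w1.png')
K=np.array(p['K']);R=cv2.Rodrigues(np.array(p['rvec']))[0];t=np.array(p['tvec']).ravel()
def proj(P):
    q=P@R.T+t;r=np.arctan2(np.hypot(q[...,0],q[...,1]),q[...,2])/np.hypot(q[...,0],q[...,1])
    return K[0,0]*q[...,0]*r+K[0,2],K[1,1]*q[...,1]*r+K[1,2]
print('cam',-R.T@t)
def rect(cx,cy,z,half,n=600):
    i,j=np.mgrid[0:n,0:n]; X=cx+half-i*2*half/n; Y=cy+half-j*2*half/n
    u,v=proj(np.dstack([X,Y,np.full(X.shape,z)]));return cv2.remap(a,u.astype('f4'),v.astype('f4'),cv2.INTER_CUBIC)
A=rect(.436,.2,.091,.04,400);B=rect(.634,.11,.040,.1,400)
cv2.imwrite('pics/w1r.png',np.hstack([A,B]))
# disc from net outline
for z in (.015,.0):
    o=nets.outline_of('wrist','platter_grip')[:1] if z==.015 else o
    if o:
        m=o[0]['pixels'].astype('u1');c=max(cv2.findContours(m,0,cv2.CHAIN_APPROX_NONE)[0],key=cv2.contourArea)[:,0]
        P=back('wrist',c,z,p)[:,:2].astype('f4');(x,y),r=cv2.minEnclosingCircle(P);e=cv2.fitEllipse(P);print(z,x,y,r,e)
E
```

```text
cam [0.35123814 0.20595117 0.38799709]
0.015 0.4358177185058594 0.20254802703857422 0.07529483735561371 ((0.43571650981903076, 0.2023826241493225), (0.14699135720729828, 0.1484459489583969), 70.135009765625)
0.0 0.43921902775764465 0.20241114497184753 0.07831878215074539 ((0.4391137957572937, 0.20223911106586456), (0.15290257334709167, 0.15441566705703735), 70.13497161865234)
```

View pics/w1r.png

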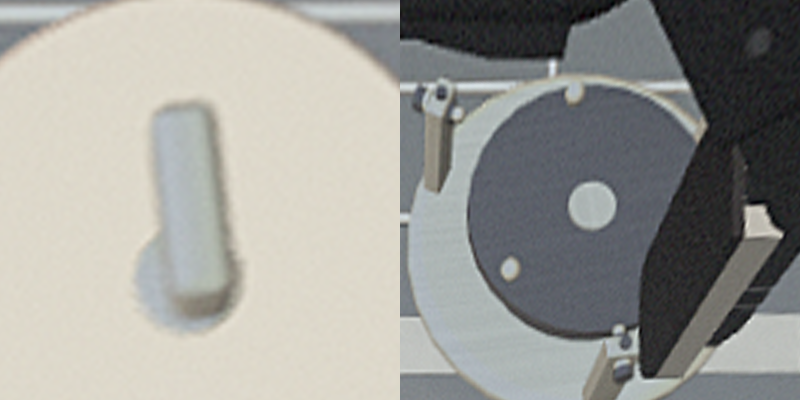

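The rectified block gives centre (0.4363, 0.2018) and long axis about +6° (37 mm long seen, consistent with 40). The balls are at about 9.7° and the pedestal centre at about (0.6335, 0.1115).

>>> servo_tool([
  [0, 0.08, -0.06, -0.8, 0.5],
  [0, 0, 0, -0.8, 0.58],
  [0, 0, 0, -0.8, 0],
  [0, 0, 0, -0.8, 0],
  [0, 0, 0, -0.6, 0],
])

```text
time: 3.02
tcp_pos: [0.4349, 0.2046, 0.0672]
orientation: [[-0.994, -0.106, 0.002], [-0.106, 0.994, 0.001], [-0.002, 0.0, -1.0]]
contact_force: [0.7, 0.4, -0.1]
gripper_width: 0.0853
gripper_force: 0.0
```

>>> servo_tool([
  [0.5, 0, 0, 0, 0],
  [0.8, 0, 0, 0, 0],
  [1, 0, 0, 0, 0],
  [1, 0, 0, 0, 0],
  [1, 0, 0, 0, 0],
], grip_force=50)

```text
time: 3.65
tcp_pos: [0.4353, 0.2037, 0.0685]
orientation: [[-0.994, -0.105, 0.002], [-0.105, 0.994, 0.001], [-0.002, 0.0, -1.0]]
contact_force: [-1.4, 0.4, 10.6]
gripper_width: 0.0133
gripper_force: 49.7
```

```bash
python3 - <<'E'
from h import *
s=telemetry.observe();print({k:np.round(s[k],4).tolist() for k in s})
E
```

```text
{'time': 3.65, 'joints': [17.1907, 32.2865, 118.6238, 0.0083, 28.986, -78.8526], 'joint_velocities': [-0.0572, -0.0555, -0.0021, -0.0483, -0.1133, -0.0318], 'joint_torque': [-0.5072, -47.7774, -11.7186, 0.0296, -0.4517, 0.107], 'tcp_pos': [0.4353, 0.2037, 0.0685], 'orientation': [[-0.9945, -0.1052, 0.0017], [-0.1052, 0.9945, 0.0006], [-0.0018, 0.0004, -1.0]], 'contact_force': [-1.3998, 0.3705, 10.5797], 'ft_torque': [-0.0461, 0.2717, 0.0958], 'gripper_force': 49.6789, 'gripper_width': 0.0133}
```

>>> servo_tool([
  [1, 0, 0, 0.2, 0],
  [1, 0, 0, 0.4, 0],
  [1, 0, 0, 0.6, 0],
  [1, 0, 0, 0.6, 0],
  [1, 0, 0, 0.3, 0],
])

```text
time: 4.28
tcp_pos: [0.4349, 0.2035, 0.1742]
orientation: [[-0.994, -0.105, 0.001], [-0.105, 0.994, 0.001], [-0.001, 0.0, -1.0]]
contact_force: [0.0, 0.3, -6.2]
gripper_width: 0.0134
gripper_force: 49.3
```

```bash
python3 - <<'E'
from h import *
s=telemetry.observe();print({k:np.round(s[k],4).tolist() for k in s})
a=optics.read_camera('side');b=optics.read_camera('wrist')
p=optics.camera_params('side');u=cv2.projectPoints(np.array([[.436,.202,.11]]),p['rvec'],p['tvec'],p['K'],None)[0].ravel().astype(int)
c=cv2.resize(a[u[1]-45:u[1]+45,u[0]-60:u[0]+60],(800,600),interpolation=cv2.INTER_CUBIC);cv2.imwrite('pics/s2.png',c)
E
```

```text
{'time': 4.275, 'joints': [17.1862, 21.7835, 113.6865, 0.0085, 44.4436, -78.8428], 'joint_velocities': [-0.0688, -9.8965, -6.1355, 0.0527, 16.9852, -0.0443], 'joint_torque': [0.0743, -49.867, -20.7806, 0.0015, -0.2418, -0.0001], 'tcp_pos': [0.4349, 0.2035, 0.1742], 'orientation': [[-0.9945, -0.1049, 0.0014], [-0.1049, 0.9945, 0.0005], [-0.0015, 0.0004, -1.0]], 'contact_force': [0.0066, 0.286, -6.1735], 'ft_torque': [-0.015, 0.0242, -0.0293], 'gripper_force': 49.2932, 'gripper_width': 0.0134}
```

View pics/s2.png

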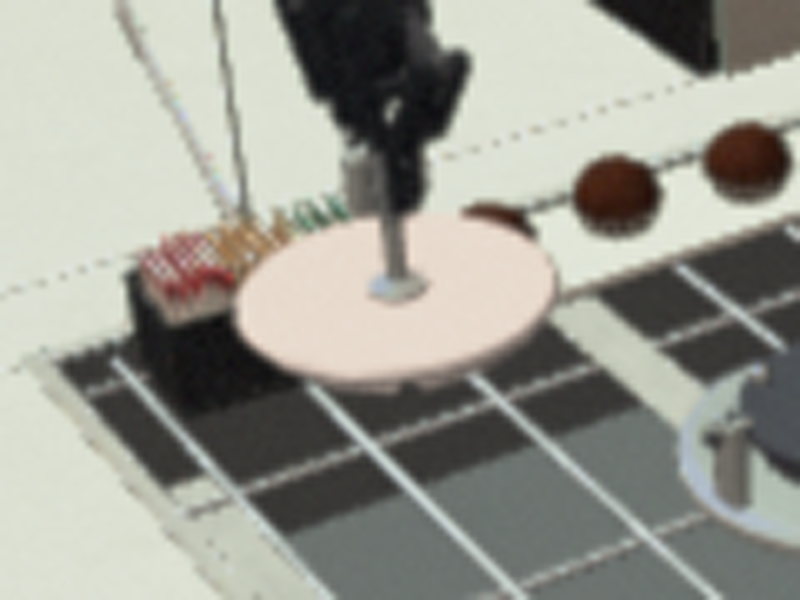

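The lifted platter is level, and a groove notch shows on the near rim at about (400,385). That is azimuth about −120°, so the grooves lie at 6° + k·120°, and only about +3.5° of turn is needed. I carry it over.

>>> servo_tool([
  [1, 0.4, -0.18, 0, 0.12],
  [1, 0.8, -0.37, 0, 0.12],
  [1, 0.95, -0.44, 0, 0.12],
  [1, 0.95, -0.44, 0, 0.12],
  [1, 0.85, -0.4, 0, 0.12],
])

```text
time: 5.0
tcp_pos: [0.6335, 0.111, 0.1711]
orientation: [[-0.986, -0.164, -0.002], [-0.164, 0.986, 0.0], [0.002, 0.0, -1.0]]
contact_force: [-0.2, -0.1, -4.5]
gripper_width: 0.0134
gripper_force: 49.3
```

>>> servo_tool([
  [1, 0, 0, 0, 0],
  [1, 0, 0, -0.2, 0],
  [1, 0, 0, -0.2, 0],
  [1, 0, 0, -0.2, 0],
  [1, 0, 0, 0, 0],
])

```text
time: 5.62
tcp_pos: [0.6318, 0.1123, 0.1413]
orientation: [[-0.986, -0.165, -0.002], [-0.165, 0.986, -0.0], [0.002, 0.0, -1.0]]
contact_force: [0.1, -0.2, -3.5]
gripper_width: 0.0139
gripper_force: 49.6
```

```bash
python3 - <<'E'
from h import *
s=telemetry.observe();print({k:np.round(s[k],4).tolist() for k in s if k!='joint_torque'})
for c in('top','side','wrist'):
  p=optics.camera_params(c);a=optics.read_camera(c);cv2.imwrite('pics/%s3.png'%c,a)
  print(c,[(np.round(d['centre'],4),round(d['p'],2)) for t in('platter_grip','platter_foot','pedestal_home') for d in nets.tip_of(c,t)[:1]])
  o=nets.outline_of(c,'platter_grip')[:1]
  if o:
    q=max(cv2.findContours(o[0]['pixels'].astype('u1'),0,cv2.CHAIN_APPROX_NONE)[0],key=cv2.contourArea)[:,0]
    P=back(c,q,s['tcp_pos'][2]-.0675+.015,p)[:,:2].astype('f4');print(cv2.minEnclosingCircle(P))
a=cv2.imread('pics/top3.png')[170:235,205:285];b=cv2.imread('pics/wrist3.png')
cv2.imwrite('pics/v3.png',np.hstack([cv2.resize(a,(0,0),fx=5,fy=5)[:325],cv2.resize(b[60:380,120:440],(400,325))]))
E
```

```text
{'time': 5.625, 'joints': [4.1842, 35.6771, 92.4909, 0.006, 51.9353, -95.3128], 'joint_velocities': [-0.0979, -0.8703, -1.2059, 0.004, 0.7872, 0.0166], 'tcp_pos': [0.6318, 0.1123, 0.1413], 'orientation': [[-0.9863, -0.1649, -0.0018], [-0.1649, 0.9863, -0.0], [0.0018, 0.0002, -1.0]], 'contact_force': [0.0754, -0.1557, -3.4949], 'ft_torque': [-0.0099, -0.0581, -0.0265], 'gripper_force': 49.5762, 'gripper_width': 0.0139}
top []
((0.6297163963317871, 0.05469678342342377), 0.04423973336815834)
side [(array([0.6289, 0.1164, 0.1491]), 0.64), (array([0.6373, 0.1121, 0.0724]), 0.87), (array([0.6336, 0.1095, 0.0399]), 0.71)]
((0.6454471945762634, 0.13504400849342346), 0.1140027791261673)
wrist [(array([0.6325, 0.1109, 0.1519]), 0.79), (array([0.6302, 0.1113, 0.0732]), 0.67)]
((0.639785647392273, 0.11287784576416016), 0.08096977323293686)
```

View pics/v3.png

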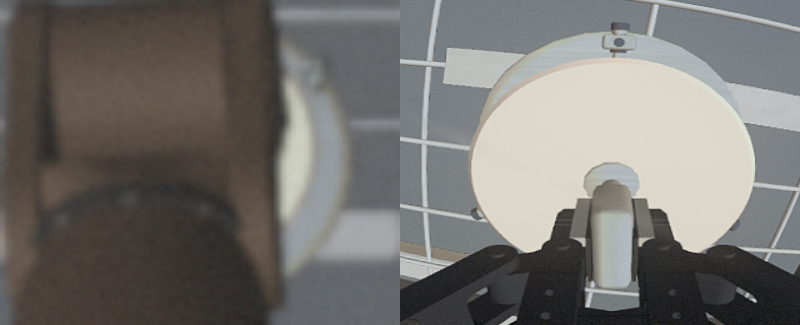

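The wrist view shows the disc centred, with posts visible evenly on the left (477,213), right (735,225) and at the front (618,45). I descend to just above the balls.

>>> servo_tool([
  [1, 0.01, -0.02, -0.15, 0],
  [1, 0, 0, -0.15, 0],
  [1, 0, 0, -0.14, 0],
  [1, 0, 0, -0.1, 0],
  [1, 0, 0, 0, 0],
])

```text
time: 7.0
tcp_pos: [0.6328, 0.1111, 0.1148]
orientation: [[-0.986, -0.164, -0.001], [-0.164, 0.986, 0.0], [0.001, 0.0, -1.0]]
contact_force: [-0.2, -1.4, -5.8]
gripper_width: 0.0135
gripper_force: 49.7
```

>>> servo_tool([
  [1, 0, 0, -0.02, 0],
  [1, 0, 0, -0.02, 0],
  [1, 0, 0, -0.02, 0],
  [1, 0, 0, 0, 0],
  [1, 0, 0, 0, 0],
])

```text
time: 7.62
tcp_pos: [0.6331, 0.111, 0.1124]
orientation: [[-0.986, -0.164, 0.0], [-0.164, 0.986, 0.0], [-0.0, 0.0, -1.0]]
contact_force: [1.8, 0.4, -4.7]
gripper_width: 0.0133
gripper_force: 49.8
```

>>> servo_tool([
  [1, 0, 0, -0.02, 0],
  [1, 0, 0, -0.02, 0],
  [1, 0, 0, 0, 0],
  [1, 0, 0, 0, 0],
  [1, 0, 0, 0, 0],
])

```text
time: 8.25
tcp_pos: [0.6331, 0.111, 0.1103]
orientation: [[-0.986, -0.164, 0.0], [-0.164, 0.986, 0.0], [-0.0, 0.0, -1.0]]
contact_force: [2.0, 1.0, -5.0]
gripper_width: 0.0135
gripper_force: 49.9
```

```bash
cat > o.py <<'E'
from h import *
s=telemetry.observe();print({k:np.round(s[k],4).tolist() for k in ('time','tcp_pos','contact_force','ft_torque','gripper_width')})
E
python3 o.py
```

```text
{'time': 8.25, 'tcp_pos': [0.6331, 0.111, 0.1103], 'contact_force': [1.9798, 0.9641, -5.0047], 'ft_torque': [0.0777, -0.5998, 0.0086], 'gripper_width': 0.0135}
```

>>> servo_tool([
  [1, 0, 0, -0.02, 0],
  [1, 0, 0, 0, 0],
  [1, 0, 0, -0.02, 0],
  [1, 0, 0, 0, 0],
  [1, 0, 0, 0, 0],
])

```text
time: 8.88
tcp_pos: [0.6327, 0.111, 0.108]
orientation: [[-0.986, -0.164, -0.001], [-0.164, 0.986, 0.0], [0.001, 0.0, -1.0]]
contact_force: [2.6, 0.1, -7.5]
gripper_width: 0.0134
gripper_force: 49.5
```

```bash
python3 o.py
```

```text
{'time': 8.875, 'tcp_pos': [0.6327, 0.111, 0.108], 'contact_force': [2.5801, 0.14, -7.4775], 'ft_torque': [0.1255, -0.6162, 0.0088], 'gripper_width': 0.0134}
```

>>> servo_tool([
  [1, 0, 0, -0.02, 0],
  [1, 0, 0, 0, 0],
  [1, 0, 0, 0, 0],
  [1, 0, 0, 0, 0],
  [1, 0, 0, 0, 0],
])

```text
time: 9.5
tcp_pos: [0.633, 0.111, 0.1073]
orientation: [[-0.986, -0.164, 0.0], [-0.164, 0.986, 0.0], [-0.0, 0.0, -1.0]]
contact_force: [3.5, 0.9, -6.0]
gripper_width: 0.0138
gripper_force: 49.6
```

```bash
python3 o.py
```

```text
{'time': 9.5, 'tcp_pos': [0.633, 0.111, 0.1073], 'contact_force': [3.5269, 0.8718, -5.9918], 'ft_torque': [0.1182, -0.644, -0.0126], 'gripper_width': 0.0138}
```

>>> servo_tool([
  [1, 0.02, 0, 0, 0],
  [1, 0, 0, 0, 0],
  [1, 0, 0, -0.02, 0],
  [1, 0, 0, 0, 0],
  [1, 0, 0, 0, 0],
])

```text
time: 10.12
tcp_pos: [0.634, 0.111, 0.1065]
orientation: [[-0.986, -0.164, 0.0], [-0.164, 0.986, 0.0], [-0.0, 0.0, -1.0]]
contact_force: [0.4, 0.0, -2.6]
gripper_width: 0.0138
gripper_force: 50.1
```

```bash
python3 o.py
```

```text
{'time': 10.125, 'tcp_pos': [0.634, 0.111, 0.1065], 'contact_force': [0.4136, 0.0044, -2.5732], 'ft_torque': [0.0803, 0.0553, 0.0109], 'gripper_width': 0.0138}
```

>>> servo_tool([
  [1, 0, 0, -0.02, 0],
  [1, 0, 0, 0, 0],
  [1, 0, 0, -0.01, 0],
  [1, 0, 0, 0, 0],
  [1, 0, 0, 0, 0],
])

```text
time: 10.75
tcp_pos: [0.6345, 0.1111, 0.1061]
orientation: [[-0.986, -0.165, 0.002], [-0.165, 0.986, 0.0], [-0.002, -0.0, -1.0]]
contact_force: [0.7, -0.1, 8.4]
gripper_width: 0.0131
gripper_force: 51.7
```

```bash
python3 o.py
```

```text
{'time': 10.75, 'tcp_pos': [0.6345, 0.1111, 0.1061], 'contact_force': [0.672, -0.1351, 8.419], 'ft_torque': [0.083, 0.4349, 0.0538], 'gripper_width': 0.0131}
```

>>> servo_tool([
  [1, 0, 0, -0.01, 0],
  [1, 0, 0, 0, 0],
  [1, 0, 0, -0.01, 0],
  [1, 0, 0, 0, 0],
  [1, 0, 0, 0, 0],
])

```text
time: 11.38
tcp_pos: [0.6346, 0.1111, 0.106]
orientation: [[-0.986, -0.165, 0.003], [-0.165, 0.986, 0.0], [-0.003, -0.0, -1.0]]
contact_force: [-2.9, 1.0, 14.9]
gripper_width: 0.0133
gripper_force: 52.9
```

```bash
python3 o.py
```

```text
{'time': 11.375, 'tcp_pos': [0.6346, 0.1111, 0.106], 'contact_force': [-2.9062, 1.0042, 14.8536], 'ft_torque': [0.021, 0.9993, 0.0187], 'gripper_width': 0.0133}
```

>>> servo_tool([
  [1, 0, 0, 0.02, 0],
  [1, 0, 0, 0.02, 0],
  [1, 0, 0, 0.01, 0],
  [1, 0, 0, 0, 0],
  [1, 0, 0, 0, 0],
])

```text
time: 12.0
tcp_pos: [0.6341, 0.111, 0.1063]
orientation: [[-0.986, -0.164, 0.0], [-0.164, 0.986, 0.0], [-0.0, 0.0, -1.0]]
contact_force: [2.3, 0.1, 0.1]
gripper_width: 0.0133
gripper_force: 50.4
```

```bash
python3 o.py; python3 - <<'E'
from h import *
a=optics.read_camera('wrist');b=optics.read_camera('side')
p=optics.camera_params('side');u=cv2.projectPoints(np.array([[.634,.111,.06]]),p['rvec'],p['tvec'],p['K'],None)[0].ravel().astype(int)
cv2.imwrite('pics/v4.png',np.hstack([cv2.resize(a[40:340,130:430],(400,400)),cv2.resize(b[u[1]-35:u[1]+35,u[0]-35:u[0]+35],(400,400),interpolation=cv2.INTER_CUBIC)]))
E
```

```text
{'time': 12.0, 'tcp_pos': [0.6341, 0.111, 0.1063], 'contact_force': [2.2913, 0.0685, 0.0598], 'ft_torque': [0.1413, -0.3892, -0.0005], 'gripper_width': 0.0133}
```

View pics/v4.png

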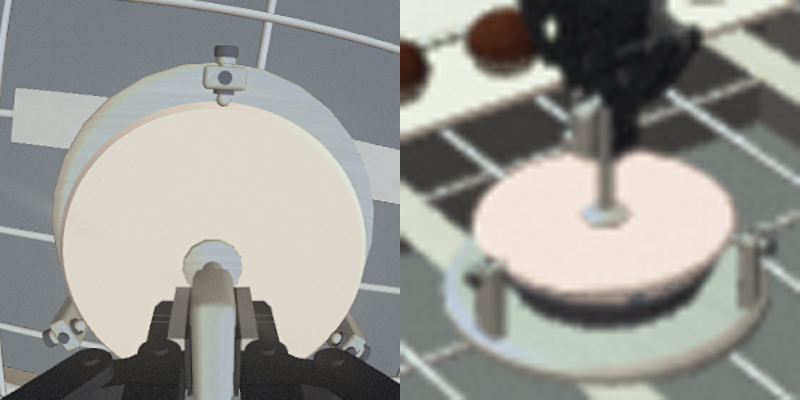

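Wrist view: the disc is centred, with the front catch nub at (223,98) just at the rim edge. Side view: the platter is level between posts (485,275) and (750,245). Height is hard to judge from these, so I test whether the catches hold by pulling up slightly.

>>> servo_tool([
  [1, 0, 0, 0.02, 0],
  [1, 0, 0, 0, 0],
  [1, 0, 0, 0, 0],
  [1, 0, 0, 0, 0],
  [1, 0, 0, 0, 0],
])

```text
time: 12.72
tcp_pos: [0.6336, 0.111, 0.107]
orientation: [[-0.986, -0.164, -0.001], [-0.164, 0.986, 0.0], [0.001, 0.0, -1.0]]
contact_force: [2.2, 0.9, -7.9]
gripper_width: 0.0139
gripper_force: 49.3
```

```bash
python3 o.py; python3 - <<'E'
from h import *
from scipy.optimize import least_squares
# fit platter disc top height from side picture: compare image blob with projected circle
a=optics.read_camera('side');cv2.imwrite('pics/s5.png',a)
p=optics.camera_params('side')
U=lambda P:cv2.projectPoints(np.array(P,float),p['rvec'],p['tvec'],p['K'],None)[0].reshape(-1,2)
hsv=cv2.cvtColor(a,cv2.COLOR_BGR2HSV)
c=U([[.634,.111,.055]])[0].astype(int);A=a.astype(int)
m=((A[...,2]-A[...,0]>12)&(A[...,2]>190)).astype('u1');m[:c[1]-30]=0
n,l,st,ce=cv2.connectedComponentsWithStats(m);k=l[c[1]+6,c[0]];print(st[k],ce[k])
q=max(cv2.findContours((l==k).astype('u1'),0,cv2.CHAIN_APPROX_NONE)[0],key=cv2.contourArea)[:,0]
print('near edge row',q[:,1].max(), 'l/r',q[:,0].min(),q[:,0].max())
t=np.radians(np.arange(0,360,2))
for z in (.053,.0565,.058):
  e=U(np.c_[.634+.075*np.cos(t),.111+.075*np.sin(t),0*t+z]);print(z,e[:,1].max(),e[:,0].min(),e[:,0].max(),e[:,1].min(), 'low rim', U(np.c_[.634+.075*np.cos(t),.111+.075*np.sin(t),0*t+z-.015])[:,1].max())
# post tops
for an in(-53.4,66.6,-173.4):
  r=np.radians(an);print(an,U([[.634+.086*np.cos(r),.111+.086*np.sin(r),.058]]))
x0,y0=c-35;cv2.imwrite('pics/s5c.png',cv2.resize(a[y0:y0+70,x0:x0+70],(600,600),interpolation=cv2.INTER_CUBIC));print(x0,y0)
E
```

```text
{'time': 12.725, 'tcp_pos': [0.6336, 0.111, 0.107], 'contact_force': [2.2133, 0.9172, -7.9288], 'ft_torque': [0.1135, -0.409, 0.0101], 'gripper_width': 0.0139}
[257 176  45  24 804] [279.09452736 187.60447761]
near edge row 199 l/r 257 301
0.053 198.83954963561277 256.47303635395986 302.7605754637647 174.2973726192092 low rim 202.8418151572189
0.0565 197.8984280166118 256.4321911280977 302.7849304037088 173.40289579765482 low rim 201.91243770007583
0.058 197.49424222080367 256.414650812931 302.79538927952586 173.0188109331636 low rim 201.51330094638016
-53.4 [[305.17691023 189.13157533]]
66.6 [[274.67810185 171.66451499]]
-173.4 [[258.91931687 194.39472495]]
244 150
```

The near rim at row 199 matches the home height (198.8 predicted; 197.5 if riding on the balls), and the catches pull back at 8 N against the small lift. I seat it again with a light press and let go.

>>> servo_tool([
  [1, 0, 0, -0.02, 0],
  [1, 0, 0, -0.02, 0],
  [1, 0, 0, -0.015, 0],
  [1, 0, 0, 0, 0],
  [1, 0, 0, 0, 0],
])

```text
time: 13.4
tcp_pos: [0.6344, 0.1111, 0.1061]
orientation: [[-0.986, -0.165, 0.002], [-0.165, 0.986, 0.0], [-0.002, -0.0, -1.0]]
contact_force: [-0.8, 0.7, 9.0]
gripper_width: 0.0133
gripper_force: 51.9
```

```bash
python3 o.py
```

```text
{'time': 13.4, 'tcp_pos': [0.6344, 0.1111, 0.1061], 'contact_force': [-0.8057, 0.7261, 9.0324], 'ft_torque': [0.1348, 0.5139, 0.0555], 'gripper_width': 0.0133}
```

>>> servo_tool([
  [0.8, 0, 0, 0, 0],
  [0.6, 0, 0, 0, 0],
  [0.3, 0, 0, 0, 0],
  [0, 0, 0, 0, 0],
  [0, 0, 0, 0, 0],
])

```text
time: 14.02
tcp_pos: [0.6339, 0.111, 0.1045]
orientation: [[-0.986, -0.164, -0.0], [-0.164, 0.986, 0.0], [0.0, 0.0, -1.0]]
contact_force: [-0.8, 0.4, 0.1]
gripper_width: 0.0849
gripper_force: 0.0
```

>>> servo_tool([
  [0, 0, 0, 0.2, 0],
  [0, 0, 0, 0.8, 0],
  [0, 0, 0, 0.9, 0],
  [0, 0, 0, 0.9, 0],
  [0, 0, 0, 0, 0],
])

```text
time: 14.65
tcp_pos: [0.635, 0.1112, 0.249]
orientation: [[-0.986, -0.165, 0.007], [-0.165, 0.986, 0.001], [-0.007, -0.001, -1.0]]
contact_force: [-0.2, -0.2, -1.2]
gripper_width: 0.0856
gripper_force: 0.0
```

```bash
python3 o.py; python3 - <<'E'
from h import *
a=optics.read_camera('wrist');b=optics.read_camera('side')
u=np.array([279,185])
cv2.imwrite('pics/v6.png',np.hstack([cv2.resize(a,(533,400)),cv2.resize(b[150:220,256:302],(263,400),interpolation=cv2.INTER_CUBIC)]))
for t in('sugar_caddy','espresso_cup','shaker','platter_grip','platter_foot'):
  for c in('side','wrist'):print(t,c,[(np.round(d['centre'],4),round(d['p'],2)) for d in nets.tip_of(c,t)[:1]])
A=b.astype(int);m=((A[...,2]-A[...,0]>12)&(A[...,2]>190)).astype('u1');n,l,st,ce=cv2.connectedComponentsWithStats(m);k=l[192,280];print(st[k])
E
```

```text
{'time': 14.65, 'tcp_pos': [0.635, 0.1112, 0.249], 'contact_force': [-0.1889, -0.2446, -1.2141], 'ft_torque': [0.012, 0.008, 0.0023], 'gripper_width': 0.0856}
sugar_caddy side [(array([0.431 , 0.3655, 0.0055]), 0.7)]
sugar_caddy wrist [(array([ 0.431 ,  0.3699, -0.0025]), 0.63)]
espresso_cup side [(array([ 4.569e-01, -3.515e-01,  1.000e-04]), 0.87)]
espresso_cup wrist [(array([ 0.457 , -0.3521, -0.0007]), 0.92)]
shaker side [(array([ 0.7373, -0.1283,  0.005 ]), 0.57)]
shaker wrist [(array([ 0.7381, -0.1243,  0.001 ]), 0.97)]
platter_grip side [(array([0.6341, 0.1163, 0.1086]), 0.63)]
platter_grip wrist [(array([0.6354, 0.1087, 0.1131]), 0.77)]
platter_foot side [(array([0.6394, 0.1124, 0.0394]), 0.69)]
platter_foot wrist [(array([0.637 , 0.1126, 0.0361]), 0.82)]
[257 176  45  24 787]
```

View pics/v6.png

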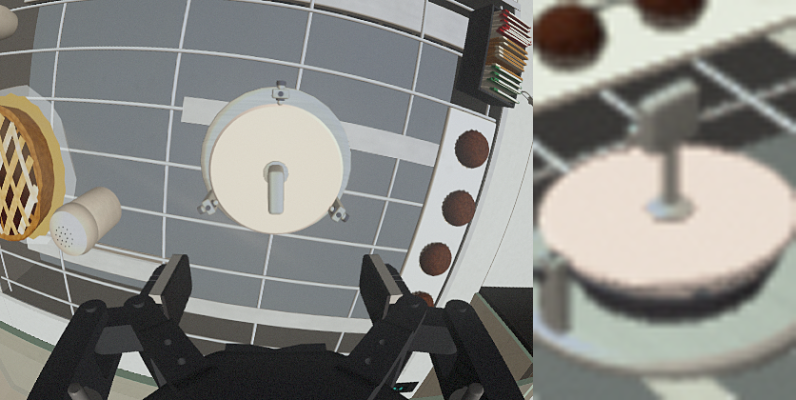

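The platter is level, centred between the three posts (281,92), (208,207) and (338,210), and still at home height after release. The bystanders are where they were, and the gripper is clear.

```bash
python3 -c "
from station import order;print(order.close_job())"
```

```text
the job is handed in; nothing more can be done
None
```

The platter is docked fully home on the pedestal, level and centred and released, with a peak press of about 19 N including its weight (limit 30 N); the caddy, cup and shaker measured in place, and the job was handed in at about 15 s.

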